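# Clamp a brass coupling in the leak-test fixture

## Robot

A 6-joint arm with a two-finger parallel gripper is mounted at the origin on the work surface. World frame = base frame: x ahead of the robot, y to its left, z up, the work surface at z = 0. Lengths are in mm, angles in rad, forces in N, time in s.
With the tool pointing down it reaches from about 275 to 1000 mm from the base axis. Payload 8.4 kg.
Tool frame: the origin (TCP) lies at the centre of the arm's flange, where the gripper is bolted on; the fingertips stand 173 mm ahead of it and the grasp point (between the pads) lies 155 mm ahead of it (tcp_to_tips is the distance from the TCP to the fingertips, in mm); z points along the fingers, x is the direction in which the jaws open and shut, and the axes are right-handed (so a half turn about z gives the same grasp; the last joint's range is limited). The gripper opens to 85 mm and grips with 20 to 120 N. Pads are 22 mm wide; open, the fingers measure 114 mm over their backs; the gripper's body (76 mm by 85 mm) begins 54 mm behind the grasp point. The pads swing forward as they close: fully open they stand 13 mm farther back than shut.
Start: joints at [1.319, 0.353, 1.633, -0, 1.155, -0.002], TCP at [154.505, 605.605, 404.681] pointing down, gripper open.
Joint ranges: [-2.63, 2.63], [-0.92, 2.1], [0.06, 2.66], [-1.3, 4.44], [0, 2.69], [-3.02, 3.02]. Speed limits (rad/s): [2.22, 2.22, 2.79, 3.14, 3.14, 3.14].

## Interface

Orientations are given as [roll, pitch, yaw] about the fixed x, y, z axes, in that order (R = Rz(yaw) Ry(pitch) Rx(roll)).
In Python, from rig import sense, grab_frame, camera_info, sign_off, tcp_to_tips gives the robot as it stands.
- The arm moves only by the shell command python3 -m creep 'ROWS' [FORCE]. ROWS is text: rows parted by semicolons, each of 5 numbers parted by spaces: the opening in per cent of the stroke, from 0 (shut) to 100 (fully open), then the shift along the tool's x, y, z in cm, then the turn about the tool's z in degrees. In form: fingers tx ty tz roll; .... A call has 1 to 20 rows; each row is the pose to reach, as a shift and turn from the pose measured when the call began, along the tool's axes at that moment; what a row does not reach only later rows make up. A row lasts 1/10 s, in which the tool goes at most 50 mm and 8.59 degrees, less where a joint would pass 70% of its speed; a pose out of reach is approached as far as the arm can. A call with a gripper value outside its range is refused whole. The fingers move at their own pace and stop on an object; FORCE is the grip in N (left out, the last holds). Time passes only in rows, so rows that repeat a pose let the fingers close. It gives the time, the measured TCP pose, the force and the opening at its end, in the units of the state.
- sense(): the state, without advancing time (a new reading comes with each control period).
- grab_frame(name): name is "scene" or "top" or "wrist"; returns (picture, depth): 400x640x3 uint8, blue, green, red; 400x640 float32, mm along the optical axis (not along the pixel's ray), 0 where there is no reading.
- camera_info(name): a dict with "vertical_fov" (degrees; the focal length in pixels is half the picture's height over the tangent of half this angle, whatever the lens; pixels are square), "cx", "cy" (the principal point, pixels), "world_to_cam" (4x4, takes a point from world to camera coordinates). Camera axes: x right, y down, z forward; pixel columns grow to the right and rows downward; lengths in mm; the calibration is good to about 2 mm. A picture is of the moment at which its call begins: read the wrist's pose just before it. camera_info takes no time and is no camera call; for the wrist camera it gives the pose at the moment of the call.
- sign_off(): hands the job in, once; it reports no verdict.
The state is a dict: "clock": time; "qpos": joint angles; "qvel": joint speeds; "joint_efforts": joint torques, N m; "eef_pos": TCP position; "tcp_rot": TCP orientation; "contact_force": force on the tool from outside, world axes, zero at the start; "wrist_torque": the same for the moment, N m; "opening": opening from 0.0 (shut) to 1.0 (fully open).
Only numpy, scipy, OpenCV 4.12 (cv2) and the standard library are available. Lean on these libraries where they do the work, as an engineer would, in place of code of your own. Each camera call takes 0.05 s, during which the arm holds its last target.

## Task

Stand the tall straight brass coupling upright in the square nest of the steel fixture and clamp it there for its leak test, by flipping the hold-down arm over so that its rubber pad rests on top of the coupling. The clamp has just been let go and drops open or closed by itself: wait two seconds until it is still, look, and if the arm is down over the nest, flip it open before loading.

Things in the scene. Friction and masses are not known exactly. Their poses are not given: they have to be found in the camera images.
- coupling_mid (a point): Centre (half-way up) of the tall straight coupling: loose round brass piece standing upright, 72 mm tall, 32 mm diameter at both ends, a wider collar of 40 mm diameter from 22 to 50 mm above its foot (grip it there), 0.2 to 0.45 kg. z: its long axis. The other brass fittings (short plug 34 mm tall, elbow, valve with black lever; all under 60 mm tall) are not needed.
- nest (a point): Centre of the floor of the square nest of the fixed fixture, 16 mm above the bench. Nest open at the top, 52 mm square inside, rim 8 mm above its floor. Axes: z up, +y from the nest to the clamp's hinge, x along the hinge axis. Closed arm: level from hinge to nest, 126 mm long, 24 wide, 12 thick, pad of 28 mm diameter under its end over the nest, its face 20 mm below the arm's mid-line.
- hinge (a point): Hinge axis centre, 120 mm from the nest along its +y, 92 mm above its floor; same axes. Level arm and upright handle (28 mm wide, 16 thick, 115 long from the hinge, black grip) form one rigid L. A closed fingertip lowered into the L's inner corner, some 75 mm from the hinge, pushes the handle away from the nest to open, or the arm towards the nest to close, with under 10 N.
- hold_arm (a joint): Arm angle (rad), grows as it opens. 0: arm level over the nest, handle upright. 1.6, open stop: arm upright, handle level, pointing away from the nest. Closed on an empty nest it rests at -0.1, on the standing coupling at about 0. Dead centre near 0.85: below it the arm falls closed by its own weight, above it falls open, within a second. At the start it may still be falling, for up to 2 s.
Mind the look-alikes: they are no part of the job. What is shaped like the part that bears coupling_mid but purple, red or turquoise is not meant.

How it is judged:
By the outcome, as a careful person would: the job done as asked, in the order asked, and still so for the second after the job is handed in, with the robot touching nothing.
It also fails if it takes over 72 s, if anything falls off the work surface, if the arm or the gripper's body presses on something with over 40 N, if the wrist force passes 120 N, or if a joint passes its speed limit or range.

## Working session

There is one attempt and no reset: what is moved stays moved. The work goes in short steps, Python scripts to look and compute and a shell command to move; the robot and the scene stay as the last step left them, time stands still between calls to the robot, and variables do not carry over. Pictures are saved under pics/ and viewed, and the job is handed in when it is done.

```bash
mkdir -p pics; ls; python3 - <<'E'
from rig import *
print(sense()); 
for n in ("scene","top","wrist"): print(n,camera_info(n))
print(tcp_to_tips)
E
python3 -m creep '100 0 0 0 0;100 0 0 0 0;100 0 0 0 0;100 0 0 0 0;100 0 0 0 0;100 0 0 0 0;100 0 0 0 0;100 0 0 0 0;100 0 0 0 0;100 0 0 0 0;100 0 0 0 0;100 0 0 0 0;100 0 0 0 0;100 0 0 0 0;100 0 0 0 0;100 0 0 0 0;100 0 0 0 0;100 0 0 0 0;100 0 0 0 0;100 0 0 0 0'
python3 - <<'E'
from rig import *
import cv2,numpy as np
for n in ("scene","top","wrist"):
    p,d=grab_frame(n); cv2.imwrite(f"pics/{n}0.png",p); np.save(f"pics/{n}0.npy",d)
E
```

```text
pics
{'clock': 0.0, 'qpos': array([ 1.31862147e+00,  3.53634829e-01,  1.63414859e+00,  1.04404440e-05,
        1.15521396e+00, -2.40430189e-03]), 'qvel': array([-0.00020685,  0.0010568 , -0.00016694, -0.00050729,  0.00095968,
        0.00116008]), 'joint_efforts': array([-1.11775418e-03, -6.05255842e+01, -3.42059791e+01, -3.27578909e-04,
        9.55528492e-03,  7.93066199e-07]), 'eef_pos': array([154.42838845, 605.3680501 , 403.96365197]), 'tcp_rot': array([-3.14157973e+00,  1.40469389e-03,  1.32102156e+00]), 'contact_force': array([-0.02731861,  0.6752315 ,  0.15177314]), 'wrist_torque': array([ 0.10616389,  0.0077857 , -0.00109869]), 'opening': 0.9995669284595263}
scene {'vertical_fov': 56.838854284869534, 'cx': 314.94359054666336, 'cy': 197.82950590764887, 'world_to_cam': array([[-3.01101404e-01,  9.53579020e-01,  4.99975958e-03,
         2.08020843e+02],
       [ 8.09489296e-01,  2.58368094e-01, -5.27231455e-01,
        -3.19427836e+02],
       [-5.04048633e-01, -1.54702880e-01, -8.49707005e-01,
         1.02152380e+03],
       [ 0.00000000e+00,  0.00000000e+00,  0.00000000e+00,
[... 354 characters left out ...]
906983e-01,
         8.45648857e+02],
       [ 0.00000000e+00,  0.00000000e+00,  0.00000000e+00,
         1.00000000e+00]])}
wrist {'vertical_fov': 68.02430234605913, 'cx': 317.2828174617547, 'cy': 200.8437211691157, 'world_to_cam': array([[ 2.48022838e-01,  9.68752646e-01, -1.72715179e-03,
        -6.23347467e+02],
       [ 9.34174576e-01, -2.38697211e-01,  2.65219726e-01,
        -3.53155686e+01],
       [ 2.56520045e-01, -6.73940102e-02, -9.64186452e-01,
         3.77964715e+02],
       [ 0.00000000e+00,  0.00000000e+00,  0.00000000e+00,
         1.00000000e+00]])}
173.4
clock: 2.0
eef_pos: [154.4, 605.4, 404.0]
tcp_rot: [3.142, 0.001, 1.321]
contact_force: [-0.5, 0.7, 0.7]
opening: 0.996
```

View pics/scene0.png

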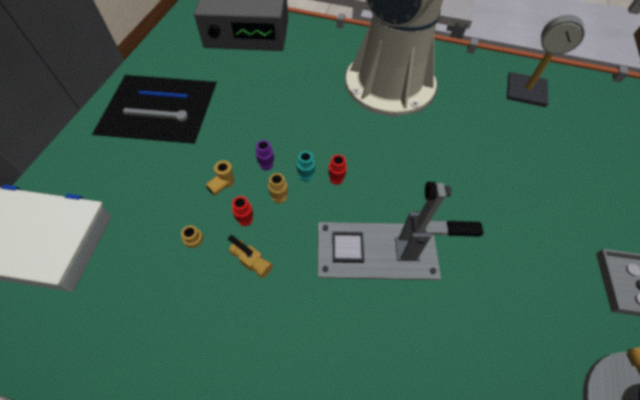

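View pics/top0.png

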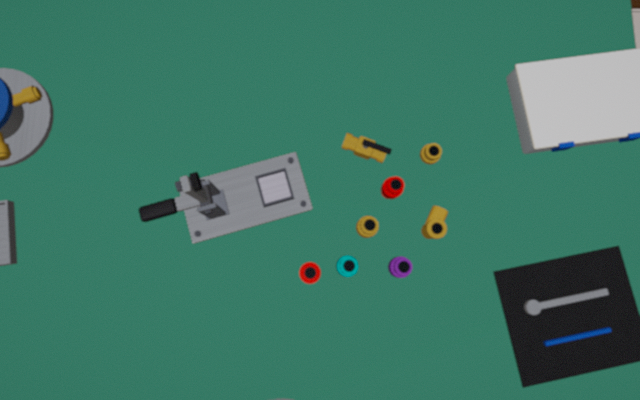

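View pics/wrist0.png

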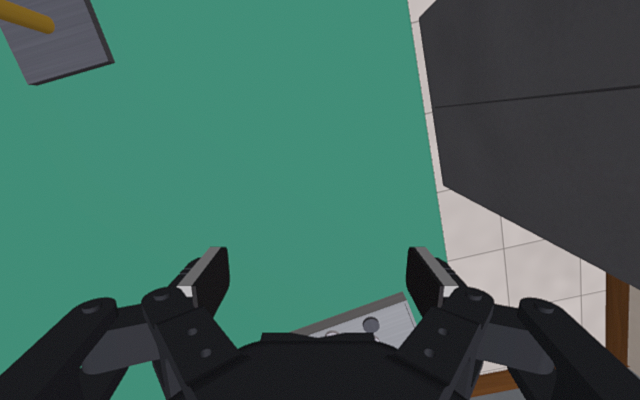

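The clamp is open: in the top view the arm is upright near (205,195), the handle is level to (157,210), and the empty nest is at (274,187).

Candidates for the coupling:

| Candidate | Top view | Scene view |
|---|---|---|
| Brass coupling | (368,226) | (278,187) |
| Brass plug | (432,152) | (191,236) |
| Elbow | (436,226) | (222,172) |
| Valve | (366,147) | (250,256) |
| Purple | (400,267) | not needed |
| Turquoise | (347,267) | not needed |
| Red | (310,272), (393,187) | not needed |

I choose the brass piece at top (368,226), and will check it in a close crop and measure it.

```bash
cat > h.py <<'E'
import numpy as np,cv2
from rig import *
def K(n):
    c=camera_info(n); f=200/np.tan(np.radians(c["vertical_fov"])/2); return f,c["cx"],c["cy"],np.linalg.inv(c["world_to_cam"]),c["world_to_cam"]
def ray(n,u,v,z):
    f,cx,cy,M,_=K(n); d=M[:3,:3]@np.array([(u-cx)/f,(v-cy)/f,1]); o=M[:3,3]; return o+d*(z-o[2])/d[2]
def cloud(n,d):
    f,cx,cy,M,_=K(n); v,u=np.mgrid[:400,:640]; P=np.stack([(u-cx)/f*d,(v-cy)/f*d,d],-1); return P@M[:3,:3].T+M[:3,3]
def proj(n,p):
    f,cx,cy,_,W=K(n); q=W[:3,:3]@p+W[:3,3]; return f*q[0]/q[2]+cx,f*q[1]/q[2]+cy
E
python3 - <<'E'
from h import *
for n,(u,v) in (("top",(368,226)),("scene",(278,187))):
    im=cv2.imread(f"pics/{n}0.png"); c=im[v-40:v+40,u-50:u+50]; cv2.imwrite(f"pics/crop_{n}.png",cv2.resize(c,None,fx=5,fy=5,interpolation=2))
    d=np.load(f"pics/{n}0.npy"); P=cloud(n,d); hsv=cv2.cvtColor(im,cv2.COLOR_BGR2HSV)
    m=cv2.inRange(hsv,(12,100,60),(28,255,255)); k,l,s,ce=cv2.connectedComponentsWithStats(m)
    for i in range(1,k):
        if s[i,4]<60: continue
        Q=P[(l==i)&(d>0)]; print(n,ce[i].round(1),s[i,4],np.percentile(Q,[3,97],axis=0).round(0).tolist(),"zmax",Q[:,2].max().round(1))
    # coupling top: points with z>67
    w=np.zeros((400,640),bool); w[v-25:v+25,u-25:u+25]=True
    for lo,hi in ((66,80),(40,52)):
        Q=P[w&(d>0)&(P[...,2]>lo)&(P[...,2]<hi)]
        if len(Q)>5: print(n,lo,len(Q),Q.min(0).round(1),Q.max(0).round(1),((Q.min(0)+Q.max(0))/2).round(1))
# nest / fixture
d=np.load("pics/top0.npy");P=cloud("top",d);im=cv2.imread("pics/top0.png")
cv2.imwrite("pics/crop_fix.png",cv2.resize(im[140:250,130:320],None,fx=4,fy=4,interpolation=2))
for (u,v) in [(274,187),(285,180),(265,195),(245,220),(300,165),(150,211),(170,207),(195,180)]: print(u,v,P[v,u].round(1))
im=cv2.imread("pics/scene0.png");cv2.imwrite("pics/crop_fixs.png",cv2.resize(im[170:290,305:495],None,fx=4,fy=4,interpolation=2))
E
```

```text
top [26.1 96. ] 374 [[670.0, 465.0, 41.0], [701.0, 506.0, 60.0]] zmax 74.0
top [  3.3 148.7] 175 [[566.0, 510.0, 38.0], [611.0, 527.0, 57.0]] zmax 59.0
top [362.6 147.5] 623 [[578.0, -196.0, 15.0], [621.0, -122.0, 54.0]] zmax 56.7
top [430.1 153.4] 294 [[574.0, -309.0, 7.0], [607.0, -276.0, 36.0]] zmax 37.5
top [435.  222.7] 550 [[424.0, -316.0, 13.0], [481.0, -271.0, 59.0]] zmax 59.8
top [366.5 226.6] 298 [[425.0, -176.0, 39.0], [458.0, -143.0, 74.0]] zmax 78.2
top 66 246 [ 427.6 -176.3   66.1] [ 459.2 -145.3   78.2] [ 443.4 -160.8   72.2]
top 40 79 [ 423.9 -179.    41.6] [ 461.7 -141.8   51.7] [ 442.8 -160.4   46.6]
scene [144.1  24.2] 329 [[-1118.0, -1607.0, -722.0], [-631.0, -1588.0, -654.0]] zmax -649.0
scene [539.4  69.9] 225 [[-122.0, 349.0, 15.0], [-70.0, 382.0, 122.0]] zmax 123.7
scene [220.9 177.7] 515 [[429.0, -309.0, 8.0], [485.0, -273.0, 58.0]] zmax 59.9
scene [277.8 188.8] 377 [[435.0, -174.0, 7.0], [464.0, -143.0, 74.0]] zmax 75.6
scene [191.7 236.9] 294 [[581.0, -307.0, 5.0], [614.0, -277.0, 36.0]] zmax 38.5
scene [251.7 259.9] 631 [[592.0, -199.0, 11.0], [629.0, -119.0, 53.0]] zmax 56.9
scene [635.5 356. ] 148 [[571.0, 510.0, 47.0], [597.0, 520.0, 58.0]] zmax 59.0
scene 66 185 [ 385.7 -177.2   66.2] [ 460.9 -125.3   75.6] [ 423.3 -151.3   70.9]
scene 40 135 [ 376.1 -181.3   40.1] [ 464.9 -124.6   51.9] [ 420.5 -153.    46. ]
274 187 [521.1  15.2  15. ]
285 180 [534.7  -6.1  17.2]
265 195 [504.8  32.2  17.1]
245 220 [456.7  70.3   9.5]
300 165 [569.2 -35.   -1. ]
150 211 [459.8 220.3 111.6]
170 207 [466.9 186.6 112.1]
195 180 [488.8 116.4 242.2]
```

```bash
cd pics; python3 -c "
import cv2,numpy as np
a=cv2.imread('crop_top.png');b=cv2.imread('crop_scene.png');cv2.imwrite('c1.png',cv2.resize(np.hstack([a,b]),(800,320)))"
```

```text
(no output)
```

View pics/c1.png

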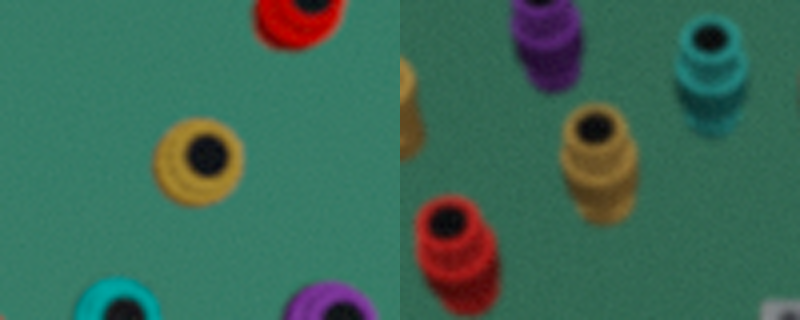

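View pics/crop_fix.png

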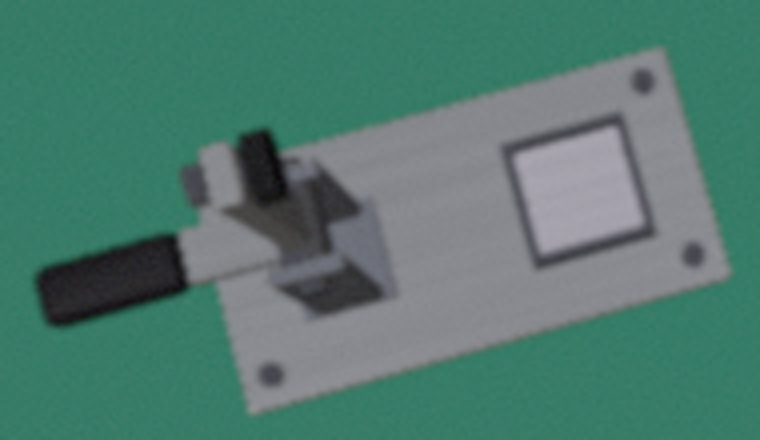

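View pics/crop_fixs.png

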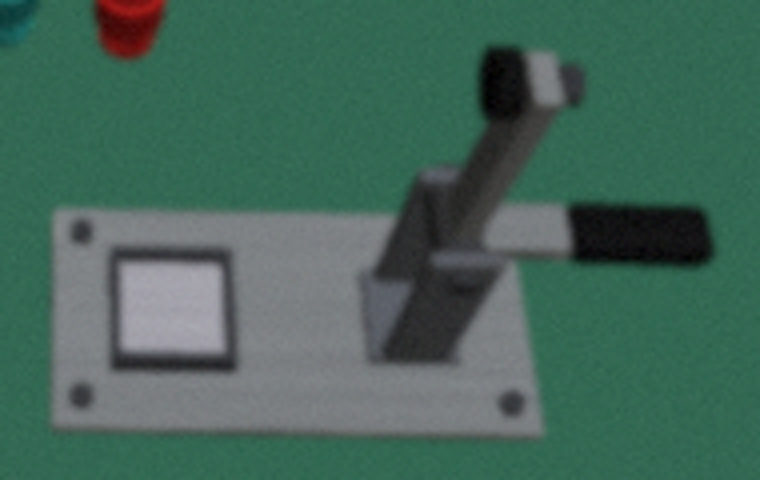

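The crop shows that the chosen piece is brass, tall and stepped, with a top at 72–75 mm, so it is the coupling. Now I'll measure the nest from its corners in both views.

```bash
python3 - <<'E'
from h import *
for n,off,roi in (("top",(130,140),(250,155,310,220)),("scene",(305,170),(325,222,372,270))):
    im=cv2.imread(f"pics/{n}0.png"); x0,y0,x1,y1=roi
    g=cv2.cvtColor(im,cv2.COLOR_BGR2GRAY)[y0:y1,x0:x1]; g=cv2.resize(g,None,fx=8,fy=8,interpolation=cv2.INTER_CUBIC)
    t,_=cv2.threshold(g,0,255,cv2.THRESH_OTSU)
    # dark frame
    m=(g<110).astype(np.uint8) ; 
    cs,_=cv2.findContours(m,cv2.RETR_CCOMP,cv2.CHAIN_APPROX_NONE)
    for c in cs:
        if cv2.contourArea(c)<20000: continue
        r=cv2.minAreaRect(c); b=cv2.boxPoints(r)/8+[x0-.44,y0-.44]
        for z in (16,24):
            W=np.array([ray(n,u,v,z)[:2] for u,v in b]); e=np.roll(W,-1,0)-W
            print(n,t,cv2.contourArea(c),z,W.mean(0).round(1),np.linalg.norm(e,axis=1).round(1),np.degrees(np.arctan2(e[:,1],e[:,0])).round(1))
# handle & arm directions
    d=np.load(f"pics/{n}0.npy");P=cloud(n,d)
    r=(P[...,0]>400)&(P[...,0]<620)&(P[...,1]>60)&(P[...,1]<280)&(d>0)
    Q=P[r&(P[...,2]>95)&(P[...,2]<125)]; print(n,"handle",Q.min(0).round(),Q.max(0).round())
    Q2=Q[Q[:,1]>150]; c=Q2.mean(0); _,_,V=np.linalg.svd(Q2-c); print(c.round(1),V[0].round(3))
    Q=P[r&(P[...,2]>190)]; print(n,"arm",Q.mean(0).round(1),Q.min(0).round(),Q.max(0).round())
E
```

```text
top 121.0 66203.5 16 [520.6  14.8] [62.8 65.2 62.1 64.9] [ -73.1 -163.7  106.6   16.9]
top 121.0 66203.5 24 [519.2  14.4] [62.2 64.7 61.6 64.3] [ -73.1 -163.7  106.6   16.9]
top 121.0 47846.5 16 [520.9  14.7] [55.4 53.7 54.9 53.5] [ -73.5 -164.   106.3   16.5]
top 121.0 47846.5 24 [519.5  14.2] [54.9 53.2 54.4 53. ] [ -73.5 -164.   106.3   16.5]
top handle [443. 108.  95.] [516. 242. 125.]
[465.8 196.1 111.9] [-0.286  0.958 -0.008]
top arm [484.9 127.4 231.2] [473. 111. 191.] [503. 147. 244.]
scene 106.0 66835.5 16 [520.9  15.7] [69.9 71.8 66.4 71.6] [ 107.7   13.5  -72.4 -163.8]
scene 106.0 66835.5 24 [524.6  16. ] [69.  70.9 65.6 70.7] [ 107.7   13.5  -72.4 -163.8]
scene 106.0 37550.5 16 [520.5  15. ] [50.3 54.5 50.5 52.6] [-164.1  107.7   13.8  -72.4]
scene 106.0 37550.5 24 [524.2  15.4] [49.7 53.9 49.9 52. ] [-164.1  107.7   13.8  -72.4]
scene handle [445. 107.  95.] [518. 241. 125.]
[472.1 194.4 112.5] [ 0.305 -0.952  0.   ]
scene arm [493.7 127.7 227.4] [477. 110. 190.] [506. 148. 244.]
```

```bash
cat >> h.py <<'E'
from scipy.spatial.transform import Rotation as Ro
def go(tcp,yawdeg=None):
    s=sense(); R=Ro.from_euler('xyz',s["tcp_rot"]).as_matrix()
    sh=R.T@(np.array(tcp)-s["eef_pos"])/10; yaw=np.degrees(s["tcp_rot"][2])
    print("clock",round(s["clock"],2),"tcp",s["eef_pos"].round(1),"yaw",yaw.round(1),"F",s["contact_force"].round(1),"op",round(s["opening"],3),"shift cm",sh.round(2),"roll",None if yawdeg is None else round((yaw-yawdeg+180)%360-180,1))
E
python3 - <<'E'
from h import *
s=sense(); R=Ro.from_euler('xyz',s["tcp_rot"]).as_matrix(); M=K("wrist")[3]
print("cam in tool",(R.T@(M[:3,3]-s["eef_pos"])).round(1))
for nm,u,v in (("tq",347,267),("red1",310,272),("red2",393,187),("pur",400,267),("elb",436,228)): print(nm,ray("top",u,v,60).round(0))
go((443.5,-160.3,404),45)
E
```

```text
cam in tool [ -0.7 -65.7  31.2]
tq [ 367. -122.   60.]
red1 [358. -55.  60.]
red2 [ 515. -209.   60.]
pur [ 367. -218.   60.]
elb [ 439. -287.   60.]
clock 2.15 tcp [154.4 605.4 403.9] yaw 75.7 F [-1.2 -0.3  0.1] op 1.001 shift cm [-67.04  46.94   0.09] roll 30.7
```

```bash
python3 -m creep '100 -2 1.4 0 0;100 -6 4.2 0 0;100 -10 7 0 0;100 -14 9.8 0 0;100 -18 12.6 0 0;100 -22 15.4 0 0;100 -26 18.2 0 0;100 -30 21 0 0;100 -34 23.8 0 0;100 -38 26.6 0 0;100 -42 29.4 0 0;100 -46 32.2 0 0;100 -50 35 0 0;100 -54 37.8 0 0;100 -58 40.6 0 0;100 -62 43.4 0 0;100 -65 45.5 0 0;100 -67 46.9 0 0;100 -67 46.9 0 0;100 -67 46.9 0 0'
python3 - <<'E'
from h import *
go((443.5,-160.3,290),75.7)
p,d=grab_frame("wrist");cv2.imwrite("pics/w1.png",p);np.save("pics/w1.npy",d)
print(proj("wrist",np.array([443.5,-160.3,72])))
E
```

```text
clock: 4.15
eef_pos: [443.0, -159.9, 404.7]
tcp_rot: [-3.141, 0.001, 1.32]
contact_force: [-1.5, 1.0, -0.8]
opening: 1.0
clock 4.15 tcp [ 443.  -159.9  404.7] yaw 75.6 F [-1.5  1.  -0.8] op 1.0 shift cm [-0.02  0.06 11.47] roll -0.1
(np.float64(317.63150427776804), np.float64(185.9038096630724))
```

View pics/w1.png

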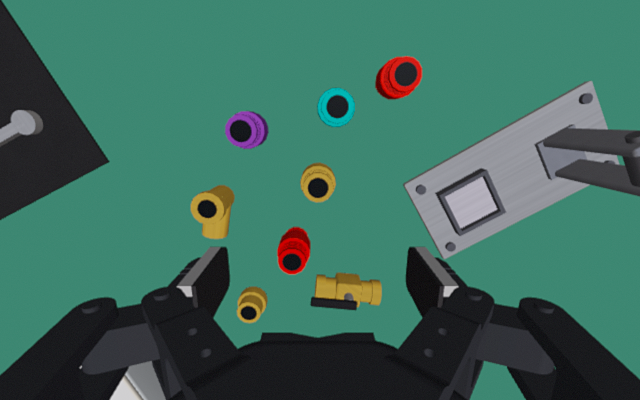

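The wrist view shows the coupling's bore at about (318,187), where I predicted it, with a clear gap on each side for the jaws. I'll refine the position with a ray and cross-check the nest.

```bash
python3 - <<'E'
from h import *
im=cv2.imread("pics/w1.png"); h=cv2.cvtColor(im,cv2.COLOR_BGR2HSV)
m=np.zeros((400,640),np.uint8); m[174:202,304:332]=cv2.inRange(h,(0,0,0),(180,255,70))[174:202,304:332]
M=cv2.moments(m,True); u,v=M['m10']/M['m00'],M['m01']/M['m00']; print(u,v,M['m00'],ray("wrist",u,v,72).round(1),ray("wrist",u,v,70).round(1))
x0,y0,x1,y1=430,160,515,240
g=cv2.resize(cv2.cvtColor(im,cv2.COLOR_BGR2GRAY)[y0:y1,x0:x1],None,fx=8,fy=8,interpolation=2)
cs,_=cv2.findContours((g<110).astype(np.uint8),cv2.RETR_CCOMP,cv2.CHAIN_APPROX_NONE)
for c in cs:
    if cv2.contourArea(c)<15000: continue
    b=cv2.boxPoints(cv2.minAreaRect(c))/8+[x0-.44,y0-.44]
    for z in (16,24): 
        W=np.array([ray("wrist",a,q,z)[:2] for a,q in b]); e=np.roll(W,-1,0)-W; print(z,W.mean(0).round(1),np.linalg.norm(e,axis=1).round(1),np.degrees(np.arctan2(e[:,1],e[:,0])).round(1))
E
```

```text
317.5322033898305 187.55593220338983 295.0 [ 445.2 -160.8   72. ] [ 445.6 -161.    70. ]
16 [522.8  17.1] [66.  69.2 68.8 70.7] [ 104.7   19.   -73.8 -163.3]
24 [519.5  13.5] [64.5 67.6 67.2 69.1] [ 104.7   19.   -73.8 -163.3]
16 [523.6  17. ] [51.7 50.5 53.2 51.4] [ 105.3   19.   -73.6 -162.8]
24 [520.4  13.4] [50.5 49.3 52.1 50.2] [ 105.3   19.   -73.6 -162.8]
```

```bash
python3 -m creep '100 0 0.1 3 0;100 0 0.1 7 0;100 0 0.1 11 0;100 0 0.1 14 0;100 0 0.1 16 0;100 0 0.1 18 0;100 0 0.1 19.5 0;100 0 0.1 20.5 0;100 0 0.1 21.2 0;100 0 0.1 21.2 0;100 0 0.1 21.2 0'
python3 - <<'E'
from h import *
go((444.3,-160.6,193),75.7)
p,d=grab_frame("wrist");cv2.imwrite("pics/w2.png",p)
E
```

```text
clock: 5.3
eef_pos: [443.8, -159.6, 193.2]
tcp_rot: [-3.141, 0.001, 1.321]
contact_force: [-0.1, -0.6, 0.3]
opening: 1.0
clock 5.3 tcp [ 443.8 -159.6  193.2] yaw 75.7 F [-0.1 -0.6  0.3] op 1.0 shift cm [-0.09  0.07  0.02] roll -0.0
```

View pics/w2.png

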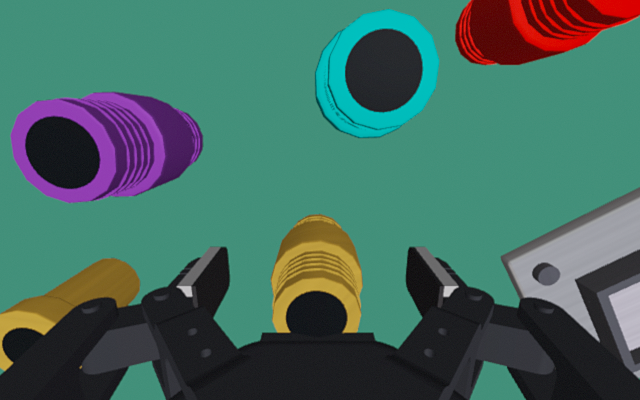

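The coupling at (317,290) lies centred between the pads, whose faces are at columns 228 and 407. I'll close the gripper.

```bash
python3 -m creep '60 0 0 0 0;40 0 0 0 0;30 0 0 0 0;20 0 0 0 0;20 0 0 0 0;20 0 0 0 0;20 0 0 0 0;20 0 0 0 0;20 0 0 0 0;20 0 0 0 0' 60
python3 - <<'E'
from h import *
go((444.3,-160.6,193),75.7)
p,d=grab_frame("wrist");cv2.imwrite("pics/w3.png",p)
E
```

```text
clock: 6.35
eef_pos: [444.0, -159.9, 193.9]
tcp_rot: [3.141, 0.001, 1.321]
contact_force: [-1.8, -1.6, 7.8]
opening: 0.448
clock 6.35 tcp [ 444.  -159.9  193.9] yaw 75.7 F [-1.8 -1.6  7.8] op 0.448 shift cm [-0.07  0.05  0.09] roll -0.0
```

View pics/w3.png

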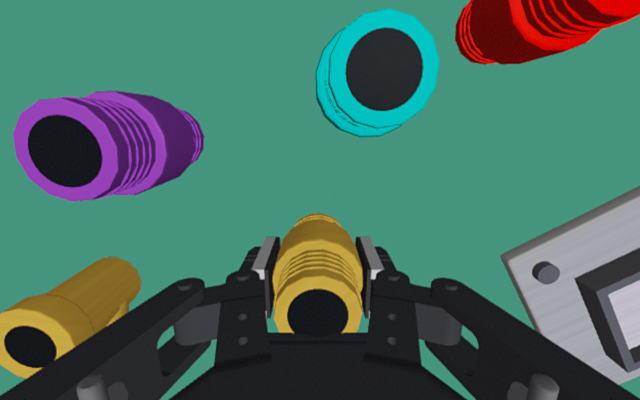

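The opening of 0.448 is 38 mm, which fits the 40 mm collar. Lift next.

```bash
python3 -m creep '20 0 0 -1 0;20 0 0 -3 0;20 0 0 -5 0;20 0 0 -7 0;20 0 0 -9 0;20 0 0 -10 0;20 0 0 -10 0'
python3 - <<'E'
from h import *
go((521,15,293),106.4)
E
```

```text
clock: 7.1
eef_pos: [444.2, -159.8, 295.1]
tcp_rot: [3.139, 0.002, 1.321]
contact_force: [-0.4, -0.7, -4.4]
opening: 0.453
clock 7.1 tcp [ 444.2 -159.8  295.1] yaw 75.7 F [-0.4 -0.7 -4.4] op 0.453 shift cm [18.84  3.11  0.19] roll -30.7
```

```bash
python3 -m creep '20 1 0.2 0 -2;20 3.5 0.6 0 -6;20 6.5 1.1 0 -11;20 9.5 1.6 0 -16;20 12.5 2.1 0 -21;20 15 2.5 0 -25;20 17 2.8 0 -28;20 18.2 3 0 -30;20 18.8 3.1 0 -30.7;20 18.8 3.1 0.2 -30.7;20 18.8 3.1 0.2 -30.7;20 18.8 3.1 0.2 -30.7'
python3 - <<'E'
from h import *
go((521,15,210),106.4)
for n in ("wrist","scene","top"):
    p,d=grab_frame(n);cv2.imwrite(f"pics/{n}4.png",p);np.save(f"pics/{n}4.npy",d)
a=cv2.imread("pics/scene4.png")[130:300,280:520];b=cv2.imread("pics/top4.png")[100:270,130:370]
cv2.imwrite("pics/c4.png",cv2.resize(np.hstack([a,b]),(800,283),interpolation=2))
E
```

```text
clock: 8.3
eef_pos: [520.4, 14.0, 292.7]
tcp_rot: [3.14, 0.003, 1.855]
contact_force: [-0.4, 0.3, -4.9]
opening: 0.451
clock 8.3 tcp [520.4  14.  292.7] yaw 106.3 F [-0.4  0.3 -4.9] op 0.451 shift cm [0.11 0.07 8.27] roll -0.1
```

View pics/c4.png

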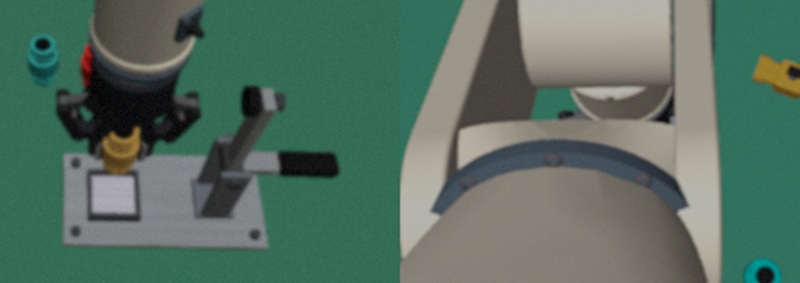

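View pics/wrist4.png

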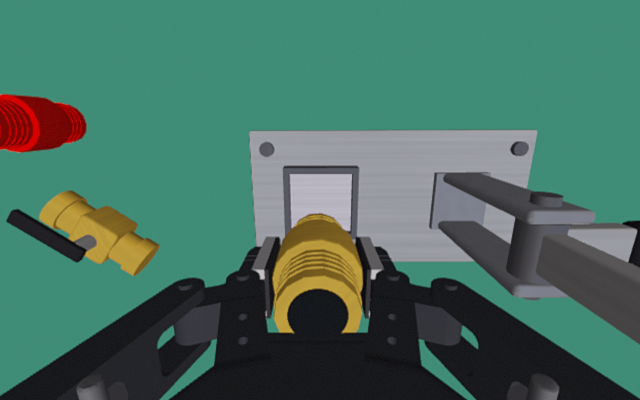

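The coupling is upright in the grip over the nest, and its column of 318 sits within the nest's 284–358. I'll lower it.

```bash
python3 -m creep '20 0.1 0.1 1 0;20 0.1 0.1 2.5 0;20 0.1 0.1 4 0;20 0.1 0.1 5 0;20 0.1 0.1 6 0;20 0.1 0.1 6.8 0;20 0.1 0.1 7.4 0;20 0.1 0.1 7.8 0;20 0.1 0.1 8.1 0;20 0.1 0.1 8.2 0;20 0.1 0.1 8.2 0;20 0.1 0.1 8.2 0'
python3 - <<'E'
from h import *
go((521,15,210),106.4)
p,d=grab_frame("scene");cv2.imwrite("pics/s5.png",cv2.resize(p[150:290,290:500],None,fx=3,fy=3,interpolation=2))
E
```

```text
clock: 9.65
eef_pos: [521.7, 15.1, 211.3]
tcp_rot: [3.139, 0.003, 1.856]
contact_force: [0.5, -0.1, -4.4]
opening: 0.453
clock 9.65 tcp [521.7  15.1 211.3] yaw 106.3 F [ 0.5 -0.1 -4.4] op 0.453 shift cm [ 0.01 -0.07  0.13] roll -0.1
```

View pics/s5.png

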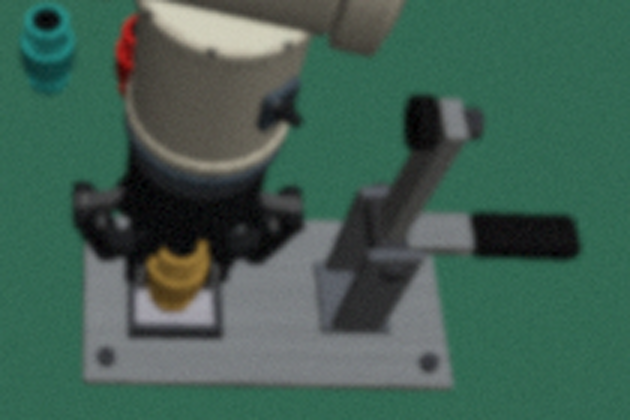

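```bash
python3 -m creep '20 0 0 0.1 0;20 0 0 0.2 0;20 0 0 0.2 0;20 0 0 0.2 0'
python3 - <<'E'
from h import *
go((521,15,210),106.4)
E
```

```text
clock: 10.1
eef_pos: [521.9, 15.2, 209.9]
tcp_rot: [3.138, 0.003, 1.855]
contact_force: [-2.2, 0.4, 6.6]
opening: 0.452
clock 10.1 tcp [521.9  15.2 209.9] yaw 106.3 F [-2.2  0.4  6.6] op 0.452 shift cm [ 0.01 -0.09 -0.01] roll -0.1
```

The foot bears on the nest floor: the vertical force went from −4.4 to +6.6 N. I'll release and rise.

```bash
python3 -m creep '50 0 0 0 0;60 0 0 0 0;70 0 0 0 0;80 0 0 0 0;90 0 0 0 0;90 0 0 0 0;90 0 0 0 0;90 0 0 -1 0;90 0 0 -3 0;90 0 0 -6 0;90 0 0 -10 0;90 0 0 -14 0;90 0 0 -18 0;90 0 0 -21 0;90 0 0 -23 0;90 0 0 -23 0;90 0 0 -23 0'
python3 - <<'E'
from h import *
go((521,15,440),106.4)
for n in ("wrist","scene"):
    p,d=grab_frame(n);cv2.imwrite(f"pics/{n}6.png",p);np.save(f"pics/{n}6.npy",d)
cv2.imwrite("pics/s6.png",cv2.resize(cv2.imread("pics/scene6.png")[150:290,290:500],None,fx=3,fy=3,interpolation=2))
E
```

```text
clock: 11.8
eef_pos: [520.7, 15.7, 440.3]
tcp_rot: [3.138, 0.003, 1.855]
contact_force: [0.3, -0.1, -0.5]
opening: 0.898
clock 11.8 tcp [520.7  15.7 440.3] yaw 106.3 F [ 0.3 -0.1 -0.5] op 0.898 shift cm [-0.07  0.01  0.03] roll -0.1
```

View pics/s6.png

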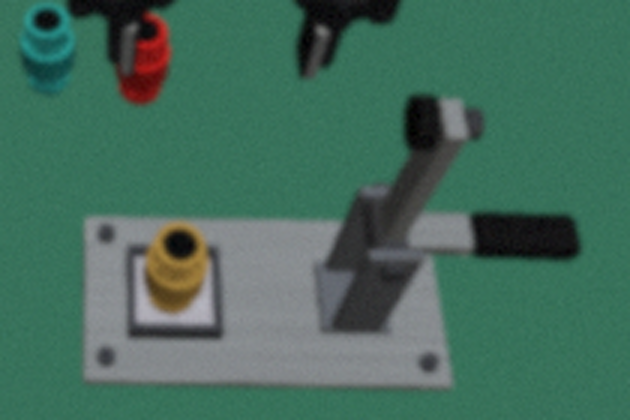

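View pics/wrist6.png

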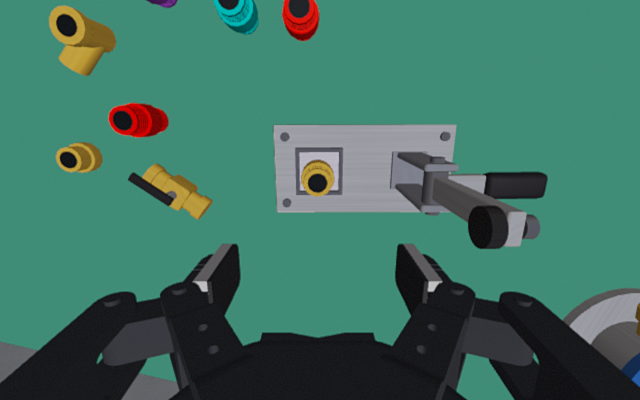

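The coupling stands upright in the nest, with its bore at wrist (317,183) and inside the frame at columns 296–342. Now I'll measure the coupling's top and the clamp arm.

```bash
python3 - <<'E'
from h import *
u0=np.array([-.282,.959]); x0=np.array([.959,.282]); N=np.array([521,15.]);H=N+120*u0; print("hinge",H.round(1))
for n in ("wrist","scene"):
    d=np.load(f"pics/{n}6.npy");P=cloud(n,d)
    r=(d>0)&(abs(P[...,0]-521)<40)&(abs(P[...,1]-15)<40)&(P[...,2]<120)
    Q=P[r&(P[...,2]>82)]; print(n,"top",((Q.min(0)+Q.max(0))/2).round(1),np.percentile(Q[:,2],[5,50,95]).round(1))
    D=P[...,:2]-H; a=D@u0; b=D@x0; r=(d>0)&(abs(a)<45)&(abs(b)<40)&(P[...,2]<270)
    for z in (150,165,180,195,210,225):
        q=r&(abs(P[...,2]-z)<7)
        if q.sum()>4: print(n,z,q.sum(),"along y",np.percentile(a[q],[2,98]).round(1),"x",np.percentile(b[q],[2,98]).round(1))
T=H+(45)*u0
go((T[0],T[1],440),106.4)
E
```

```text
hinge [487.2 130.1]
wrist top [522.4  13.6  85.4] [84.8 86.2 87.4]
wrist 150 225 along y [-5.3  3.6] x [-11.5  10.9]
wrist 165 265 along y [-4.9  4.7] x [-11.5  11.4]
wrist 180 309 along y [-4.4  4.9] x [-11.5  11.4]
wrist 195 182 along y [-4.1  5.9] x [-11.4   0.5]
wrist 210 195 along y [-17.1   6.6] x [-11.5   8.8]
wrist 225 1127 along y [-17.2  16.3] x [-13.  13.]
scene top [523.5  12.6  87.4] [84.5 88.3 90.3]
scene 150 60 along y [-6.5  4.7] x [-9.  13.3]
scene 165 61 along y [-5.8  5.4] x [-8.8 13.3]
scene 180 65 along y [-5.3  5.7] x [-9.1 13.4]
scene 195 58 along y [-5.   6.4] x [-4.1 12.8]
scene 210 49 along y [-17.8   7.1] x [ 3.  13.6]
scene 225 126 along y [-17.9  14.1] x [-10.5  14.7]
clock 11.9 tcp [520.5  15.6 438.9] yaw 106.3 F [-0.1 -0.3  0. ] op 0.9 shift cm [ 1.642e+01  1.000e-02 -1.500e-01] roll -0.1
```

```bash
python3 -m creep '60 0 0 -2 0;30 0 0 -4 0;0 2 0 -4 0;0 5 0 -4 0;0 8 0 -4 0;0 11 0 -4 0;0 14 0 -4 0;0 16 0 -4 0;0 16.4 0 -4 0;0 16.4 0 -4 0;0 16.4 0 -4 0'
python3 - <<'E'
from h import *
go((474.5,173.3,358),106.4)
for n in ("wrist","scene"):
    p,d=grab_frame(n);cv2.imwrite(f"pics/{n}7.png",p)
cv2.imwrite("pics/s7.png",cv2.resize(cv2.imread("pics/scene7.png")[90:290,290:530],None,fx=3,fy=3,interpolation=2))
E
```

```text
clock: 13.0
eef_pos: [474.5, 172.6, 477.8]
tcp_rot: [3.141, 0.003, 1.855]
contact_force: [0.5, -0.2, 0.4]
opening: -0.001
clock 13.0 tcp [474.5 172.6 477.8] yaw 106.3 F [ 0.5 -0.2  0.4] op -0.001 shift cm [1.100e-01 1.000e-02 1.198e+01] roll -0.1
```

View pics/s7.png

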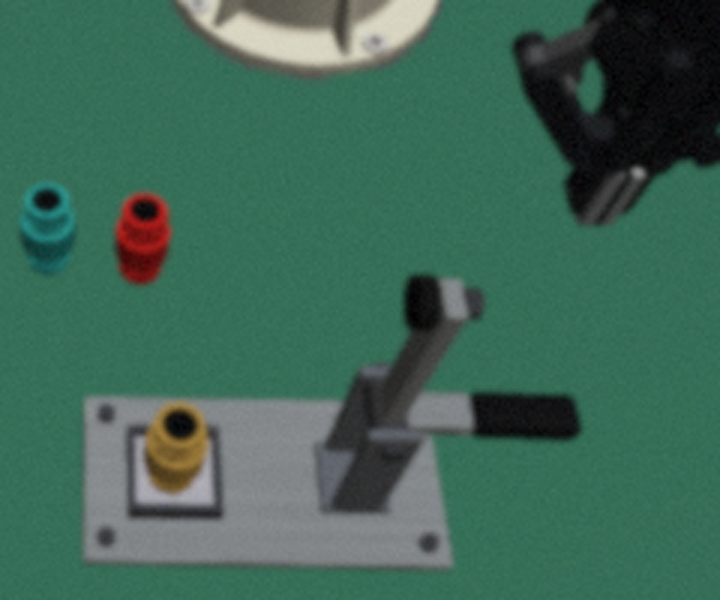

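View pics/wrist7.png

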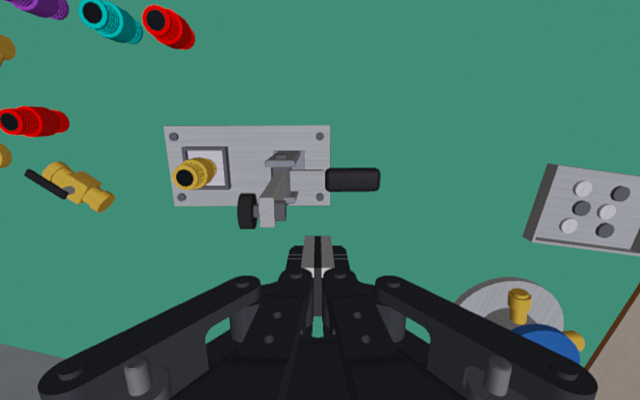

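Shut, the linkage splays along the jaw axis. I'll turn 90° so the slim side faces the clamp arm.

```bash
python3 -m creep '0 0.1 0 0 8;0 0.1 0 0 16;0 0.1 0 0 24;0 0.1 0 0 32;0 0.1 0 0 40;0 0.1 0 0 48;0 0.1 0 0 56;0 0.1 0 0 64;0 0.1 0 0 72;0 0.1 0 0 80;0 0.1 0 0 86;0 0.1 0 0 90;0 0.1 0 0 90;0 0.1 0 0 90'
python3 - <<'E'
from h import *
go((474.5,173.3,358),16.4)
p,d=grab_frame("wrist");cv2.imwrite("pics/w8.png",p)
E
```

```text
clock: 14.5
eef_pos: [474.5, 172.8, 478.2]
tcp_rot: [3.138, -0.001, 0.285]
contact_force: [0.1, 0.3, -0.3]
opening: -0.001
clock 14.5 tcp [474.5 172.8 478.2] yaw 16.3 F [ 0.1  0.3 -0.3] op -0.001 shift cm [ 0.   -0.09 12.02] roll -0.1
```

View pics/w8.png

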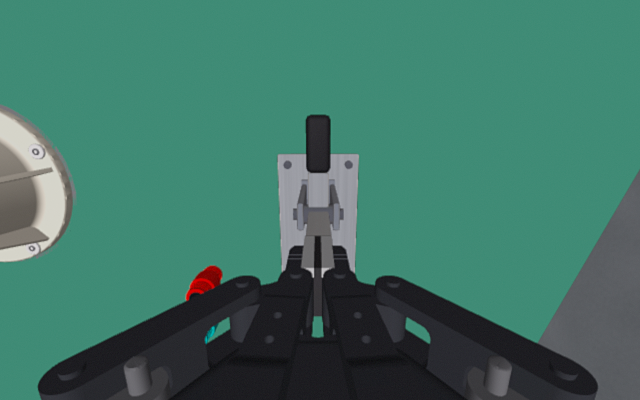

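The fingers line up with the handle at column 318. I'll lower behind the arm.

```bash
python3 -m creep '0 0 0 2 0;0 0 0 5 0;0 0 0 8 0;0 0 0 10 0;0 0 0 11.2 0;0 0 0 12 0;0 0 0 12 0;0 0 0 12 0'
python3 - <<'E'
from h import *
go((474.5,173.3,358),16.4)
p,d=grab_frame("scene");cv2.imwrite("pics/s9.png",cv2.resize(p[90:290,290:530],None,fx=3,fy=3,interpolation=2))
E
```

```text
clock: 15.35
eef_pos: [475.1, 172.7, 358.9]
tcp_rot: [3.139, -0.002, 0.285]
contact_force: [-0.3, 0.6, 0.4]
opening: 0.002
clock 15.35 tcp [475.1 172.7 358.9] yaw 16.3 F [-0.3  0.6  0.4] op 0.002 shift cm [-0.04 -0.08  0.09] roll -0.1
```

View pics/s9.png

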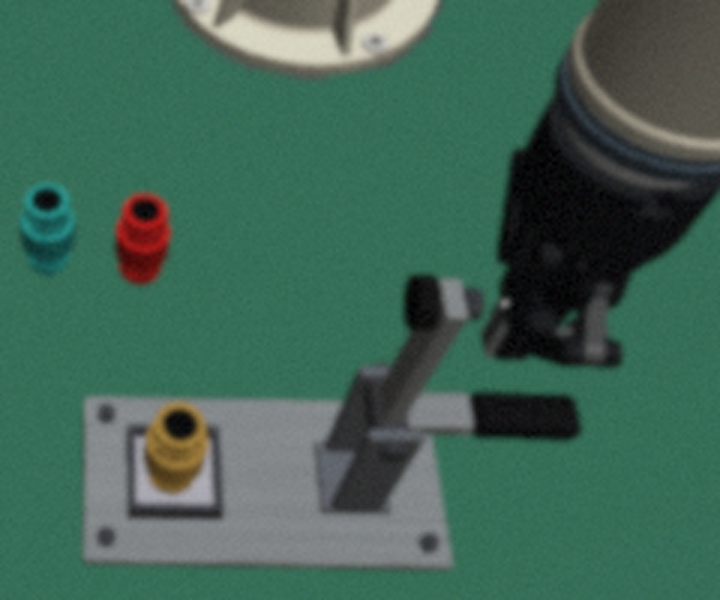

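```bash
python3 -m creep '0 0 1 0 0;0 0 2 0 0;0 0 2.8 0 0;0 0 3.6 0 0;0 0 4.4 0 0;0 0 5.2 0 0;0 0 6 0 0'
python3 - <<'E'
from h import *
go((500,90,358),16.4)
p,d=grab_frame("scene");cv2.imwrite("pics/s10.png",cv2.resize(p[90:290,290:530],None,fx=3,fy=3,interpolation=2))
E
```

```text
clock: 16.1
eef_pos: [492.1, 114.4, 359.1]
tcp_rot: [3.139, -0.002, 0.285]
contact_force: [-0.2, 1.0, -0.3]
opening: 0.003
clock 16.1 tcp [492.1 114.4 359.1] yaw 16.3 F [-0.2  1.  -0.3] op 0.003 shift cm [0.07 2.56 0.12] roll -0.1
```

View pics/s10.png

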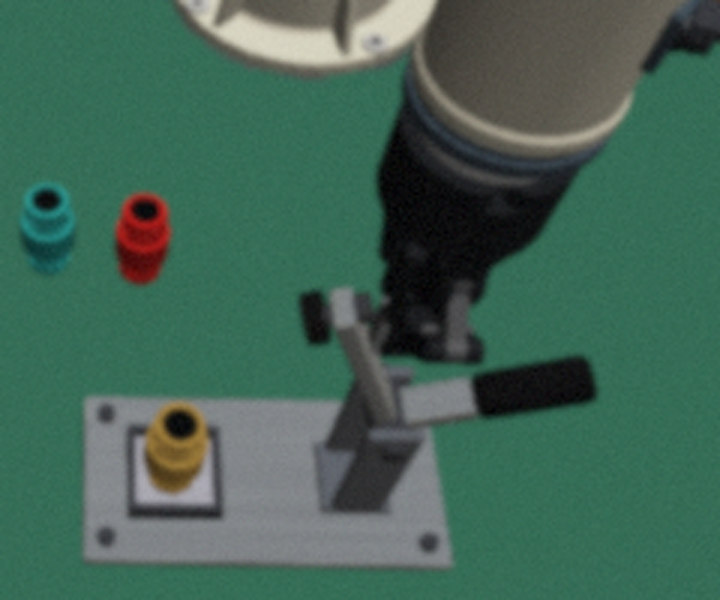

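The arm is tilting with the finger and the coupling is undisturbed. I'll continue slowly past dead centre.

```bash
python3 -m creep '0 0 0.5 0 0;0 0 1 0 0;0 0 1.5 0 0;0 0 2 0 0;0 0 2.5 0 0;0 0 3 0 0;0 0 3.5 0 0;0 0 3.5 0 0'
python3 - <<'E'
from h import *
go((500,90,358),16.4)
p,d=grab_frame("scene");cv2.imwrite("pics/s11.png",cv2.resize(p[90:290,290:530],None,fx=3,fy=3,interpolation=2))
E
```

```text
clock: 16.95
eef_pos: [502.4, 79.5, 359.3]
tcp_rot: [3.138, -0.002, 0.285]
contact_force: [-0.1, 0.3, -0.1]
opening: 0.004
clock 16.95 tcp [502.4  79.5 359.3] yaw 16.3 F [-0.1  0.3 -0.1] op 0.004 shift cm [ 0.07 -1.07  0.13] roll -0.1
```

View pics/s11.png

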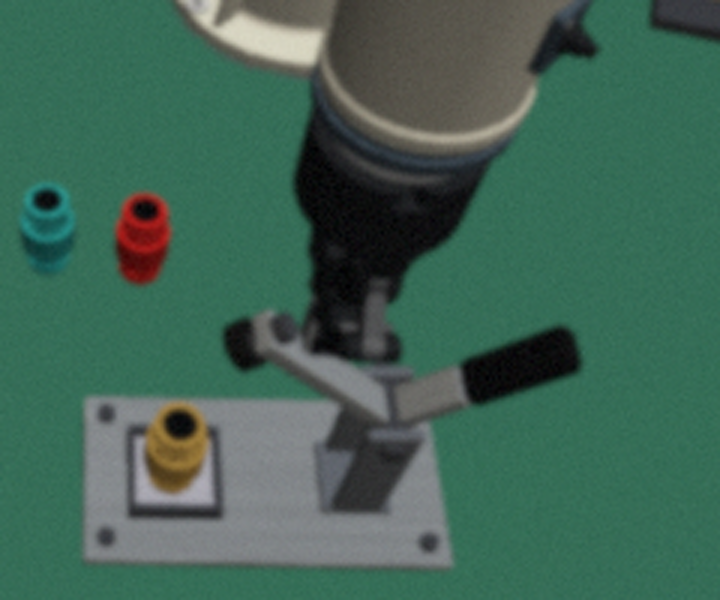

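```bash
python3 -m creep '0 0 0.4 0 0;0 0 0.8 0 0;0 0 1.2 0 0;0 0 1.6 0 0;0 0 2 0 0;0 0 2 0 0;0 0 2 0 0'
python3 - <<'E'
from h import *
go((500,90,358),16.4)
p,d=grab_frame("scene");cv2.imwrite("pics/s12.png",cv2.resize(p[90:290,290:530],None,fx=3,fy=3,interpolation=2))
E
```

```text
clock: 17.7
eef_pos: [507.9, 60.5, 359.4]
tcp_rot: [3.138, -0.002, 0.284]
contact_force: [-0.3, 0.3, -0.0]
opening: -0.001
clock 17.7 tcp [507.9  60.5 359.4] yaw 16.3 F [-0.3  0.3 -0. ] op -0.001 shift cm [ 0.07 -3.06  0.12] roll -0.1
```

View pics/s12.png

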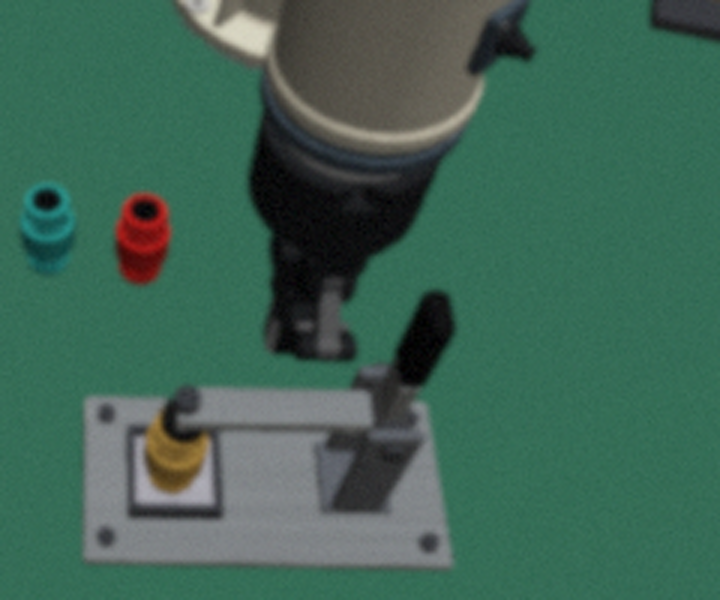

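The arm has fallen closed onto the coupling, and the handle is upright. I'll retreat straight up, move aside towards the base, and check.

```bash
python3 -m creep '0 0 0 -1 0;0 0 0 -4 0;0 0 0 -8 0;0 0 0 -11 0;0 0 0 -12 0;0 -3 0 -12 0;0 -7 0 -12 0;0 -11 0 -12 0;0 -14 0 -12 0;0 -16 0 -12 0;0 -16 0 -12 0;0 -16 0 -12 0;0 -16 0 -12 0'
python3 - <<'E'
from h import *
go((500,90,358),16.4)
for n in ("scene","top","wrist"):
    p,d=grab_frame(n);cv2.imwrite(f"pics/{n}13.png",p)
    P=cloud(n,d);N=np.array([521,15.]);u0=np.array([-.282,.959]);x0=np.array([.959,.282])
    D=P[...,:2]-N;a=D@u0;b=D@x0
    q=(d>0)&(abs(b)<8)&(a>15)&(a<95)&(P[...,2]>60)&(P[...,2]<200)
    if q.sum()>20: c=np.polyfit(a[q],P[...,2][q],1); print(n,q.sum(),"slope",c[0].round(3),"z at 60",np.polyval(c,60).round(1))
    q=(d>0)&(abs(b)<40)&(a>80)&(a<160)&(P[...,2]>150)&(P[...,2]<250)
    if q.sum(): print("handle a",a[q].min().round(),a[q].max().round(),"z",P[...,2][q].max().round())
a=cv2.imread("pics/scene13.png")[150:290,290:500];b=cv2.imread("pics/top13.png")[120:260,130:340]
cv2.imwrite("pics/c13.png",cv2.resize(np.hstack([a,b]),(800,267),interpolation=2))
E
```

```text
clock: 19.05
eef_pos: [354.8, 16.2, 479.1]
tcp_rot: [3.138, -0.003, 0.285]
contact_force: [-0.0, 0.1, 0.1]
opening: -0.0
clock 19.05 tcp [354.8  16.2 479.1] yaw 16.3 F [-0.   0.1  0.1] op -0.0 shift cm [15.98 -3.05 12.14] roll -0.1
scene 355 slope 0.058 z at 60 114.0
handle a 110.0 126.0 z 225.0
top 422 slope 0.014 z at 60 113.4
handle a 112.0 128.0 z 225.0
wrist 1008 slope 0.09 z at 60 112.5
handle a 112.0 128.0 z 224.0
```

View pics/c13.png

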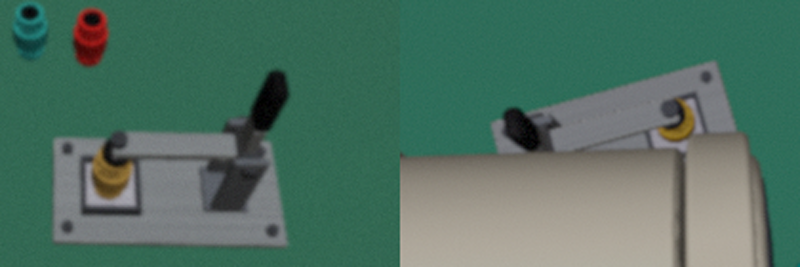

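View pics/wrist13.png

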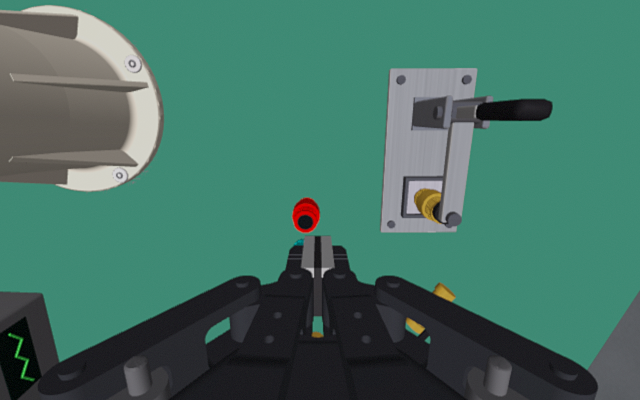

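The arm's top is at z≈113–114 mm, where a level arm should be at 114. The handle is upright with its tip at 225 mm, the pad is on the coupling, and the robot is clear. I'm handing the job in.

```bash
python3 -c "
from rig import *
print(sign_off(), sense()['clock'])"
```

```text
the job is handed in; nothing more can be done
the job is handed in; nothing more can be done
```

The brass coupling stands upright in the nest and is clamped with the hold-down arm's rubber pad on top of it. The job was handed in at about 19 s of the 72 s.

I waited two seconds and the clamp was already open, so I loaded the nest directly. I gripped the coupling by its collar, set it down in the nest and let go. Then I pushed the open arm past dead centre with the closed fingertips, and it fell shut onto the coupling.

**Last checks:**
- **Coupling:** before clamping, its top measured 85–88 mm high against an expected 88 mm, within a few millimetres of the nest centre. After clamping it still looks upright inside the nest.
- **Clamp:** the arm's top is at 112.5–114 mm against 114 mm for a level arm. The handle is upright, with its tip at 225 mm.
- **Robot:** it is clear of everything with almost no force on it, and no force reading above 8 N appeared at the end of any move.
- **Disagreement:** the three cameras gave different slopes for the closed arm (0.014, 0.058 and 0.09). I put this down to stray points at the arm's edges, because the measured heights match a level arm.

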